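# Load the bottle bay and latch its gate

## Robot

A 7-joint arm with a two-finger parallel gripper is mounted at the origin on a cart in front of the work surface, level with it; the furniture and walls round the work are solid. World frame = base frame: x ahead of the robot, y to its left, z up, the work surface at z = 0. Lengths are in m, angles in rad, forces in N, time in s.
With the tool pointing down it reaches from about 0.4 to 0.875 m from the base axis. Payload 6.5 kg.
Tool frame: the origin (TCP) lies at the very end of the fingers, on their centre line; the grasp point (between the pads) lies 19 mm behind it; z points along the fingers, y is the direction in which the jaws open and shut (so a half turn about z gives the same grasp; the last joint's range is limited). The gripper opens to 88 mm and grips with 3 to 60 N. Pads are 18 mm wide; open, the fingers measure 123 mm over their backs; the gripper's body (75 mm by 187 mm) begins 45 mm behind the grasp point.
Start: joints at [1.198, 0.536, -0.004, 1.538, 0.003, 1.067, -0.071], TCP at [0.196, -0.62, 0.239] pointing down, gripper open.
Joint ranges: [-2.7, 2.7], [-0.37, 2.16], [-1.27, 1.26], [0.24, 2.4], [-1.31, 4.45], [0.19, 1.91], [-2.76, 2.76]. Speed limits (rad/s): [2.39, 2.39, 3.14, 3.14, 3.14, 3.14, 3.14].

## Interface

Orientations are given as a 3x3 rotation matrix whose columns are the frame's x, y, z axes.
In Python, from station import manip gives the robot as it stands.
- The arm moves only by the tool carry_out, never from a script. Its argument "deltas" is a list of rows, each an object with "slide": the shift along the world's x, y, z as a fraction of full scale, a list of three; "twist": the turn about the world's z as a fraction of full scale. A call has 1 to 20 rows; each row is the pose to reach, as a shift and turn from the pose commanded when the call began, turning the shorter way round; what a row does not reach only later rows make up. Full scale, the value 1, is 75 cm for a shift and 180 degrees for a turn. A row lasts 1/8 s, in which the tool goes at most 62.5 mm and 10.7 degrees, less where a joint would pass 70% of its speed; a pose out of reach is approached as far as the arm can. A call with a number of a shift or a turn outside -1 to 1 is refused whole. A call with a gripper value outside its range is refused whole. "grip" is the closure in counts, from 0 (fully open) to 255 (shut), set as the call begins (left out, the last holds). The fingers move at their own pace and stop on an object; "newtons" is the grip in N (left out, the last holds). Time passes only in rows, so rows that repeat a pose let the fingers close. It gives the time, the measured TCP pose, the force and the opening at its end, in the units of the state.
- manip.get_state(): the state, without advancing time (a new reading comes with each control period).
- manip.camera(name): name is "scene" or "top" or "wrist"; returns a dict with "image" (480x640x3 uint8, red, green, blue), "fovy" (degrees; the focal length in pixels is half the picture's height over the tangent of half this angle, whatever the lens; pixels are square), "cx", "cy" (the principal point, pixels), "T" (4x4, takes a point from camera to world coordinates); the wrist camera has in their place "hand_eye" (4x4, takes a point from camera to tool coordinates, whose origin is the TCP and whose axes are the flange's). Camera axes: x right, y down, z forward; pixel columns grow to the right and rows downward; lengths in m; the calibration is good to about 2 mm. A picture is of the moment at which its call begins: read the wrist's pose just before it. There is no depth.
- manip.hand_in(): hands the job in, once; it reports no verdict.
Trained networks look in a picture, given as the dict that the camera call returned (one of the last four; its "shot" number tells which), for a name from the list of things; names that differ only in an ending like _2 or _b are one class to them, and where a whole thing is asked for, a point or a joint stands for the part that bears it (a point fixed in the world has none). Each returns a list of dicts, best first, with "score" (0 to 1); they miss things now and then, are a little off and sometimes report something else, mostly with a low value. They report only what shows in the picture. A call takes as long as a camera call. They do not tell look-alikes from the thing itself.
- manip.search_frame(label, picture): "location" ([x, y, z] in m, in the coordinates of the camera as it stood for that picture, good to about 4 mm: the middle of the surface that is visible of it).
- manip.trace(label, picture): "pixels" (480x640 bool, what is visible of it).
- manip.place_of(label, picture): "location" ([x, y, z] in m, in the coordinates of the camera as it stood for that picture, good to about 4 mm: a listed point, or the origin of a listed thing).
The state is a dict: "t": time; "joint_positions": joint angles; "qvel": joint speeds; "tau": joint torques, N m; "tcp_pos": TCP position; "eef_rot": TCP orientation; "contact_force": force on the tool from outside, world axes, zero at the start; "wrist_torque": the same for the moment, N m; "grip_width": finger opening in m.
Only numpy, scipy, OpenCV 4.12 (cv2) and the standard library are available. Lean on these libraries where they do the work, as an engineer would, in place of code of your own. Each camera call takes 0.05 s, during which the arm holds its last target. There are 200 camera calls.

## Task

Stand the plain white screw-cap bottle upright on the floor of the open bottle bay, without dropping it, and let go. Then, with the bottle in, swing the bay's gate shut and press it home until its sprung latch snaps in and holds it by itself; do not slam the gate and never press it with more than 15 N. Leave the other bottles and the pot where they stand.

Things in the scene. Friction and masses are not known exactly. Their poses are not given: they have to be found in the camera images.
- bay: Open-topped white bottle bay, fixed, turned by up to 0.2 rad; its mouth (-x) faces the robot. Origin on the worktop; x to its back wall, y left, z up. Inside: x -72 to 72, y -62 to 80 mm; floor and walls 4 mm thick, walls 55 mm high. Hinge post (86 mm high) at the left end of the mouth, steel strike bracket (78 mm high, x about -110 to -30, y -67 to -102 mm) at the right end.
- bay_in (a point): Centre of the bay's floor, on its upper face, 4 mm above the worktop; in the bay frame at x 0, y 9, z 4 mm. Axes as the bay's.
- gate_hinge (a point): Point on the gate's vertical hinge axis, at worktop height; in the bay's frame at x -80, y 88, z 0 mm. Axes as the bay's.
- gate (a joint): Gate angle (rad, rough reading). 0: square across the mouth, from the hinge along the bay's -y; grows as the free end swings out to the robot (clockwise from above). Starts at 0.6 to 0.95, stays where left (friction 0.03 N m). Aluminium panel 6 mm thick, 8 to 86 mm up, 4 to 168 mm from the hinge axis (in its mid plane). Latched it rests somewhere from -0.015 to 0.095; not latched it springs out beyond 0.12.
- gate_push (a point): Centre of the face of the ribbed grey push plate (40 mm wide, 30 high) on the gate: 140 mm from the hinge, 8 mm out of its mid plane, 66 mm up. Its x is the way to push, y points to the hinge. Pushed slowly here: 1 to 2 N from a sprung buffer pin over the last 19 mm, then up to 5 to 9 N as the bolt rides over, a drop under 3 N as it snaps in, and 1 mm on a hard stop.
- white_bottle: Plain white round bottle with a white screw cap, no label, 42 mm in diameter, 104 mm tall (body straight up to about 75 mm), 60 g. Origin at the centre of its underside, z up. It may have swapped places with the brown bottle or the dropper bottle.
- brown_bottle: Brown bottle with white cap, 43 mm in diameter, 90 mm tall; stays where it is. Origin at the centre of its underside.
- dropper: Small white dropper bottle with a long conical cap, 33 mm in diameter, 112 mm tall; stays where it is. Origin at the centre of its underside.
- pot: Squat white pot, 54 mm in diameter, 47 mm high; stays where it is. Origin at the centre of its underside.
- bolt_case (a point): Centre of the latch case, low on the gate's robot side near its free end, 147 mm from the hinge, 24 mm above the worktop, standing 12 mm out of the gate's mid plane. From it a sprung bolt, bevelled on the bay side, sticks out past the free end. It must ride over the bracket's upright keeper bar and snap in behind it. The bracket is adjustable by 18 mm in the bay's x and sits differently each time.
Things that resemble listed ones, but are neither listed nor needed, are in the scene too. What is shaped like the white_bottle but purple or yellow is not meant.

How it is judged:
On the way, in this order (a step that is already met when the one before it is completed fails the run):
1. the white bottle stands in the bay, let go, with the gate still open (x of white_bottle in the frame of bay between -0.055 and 0.055 m and y of white_bottle in the frame of bay between -0.045 and 0.063 m and height (world z) of white_bottle below 0.009 m and angle between white_bottle's own z axis and vertical below 0.1 rad and contact force between white_bottle and the fingers below 0.1 N and value of joint gate above 0.2 rad), for 0.2 s.
2. the gate is shut, held by its latch, the robot off it (value of joint gate below 0.105 rad and contact force between gate and the fingers below 0.1 N and contact force between gate and the arm below 0.1 N), for 0.3 s.
At the end, for the whole second after the job is handed in: The gate stays shut on its latch by itself (joint below 0.105 rad; unlatched it springs back beyond 0.12), and the white bottle stands still and upright (within 0.1 rad) on the bay's floor inside its walls (value of joint gate below 0.105 rad and x of white_bottle in the frame of bay between -0.055 and 0.055 m and y of white_bottle in the frame of bay between -0.045 and 0.063 m and height (world z) of white_bottle below 0.009 m and angle between white_bottle's own z axis and vertical below 0.1 rad and linear speed of white_bottle below 0.02 m/s); the robot touches nothing.
It fails at once if the gate is pressed with more than 15 N while it is nearly shut (below 0.17 rad), or more than 30 N anywhere ((value of joint gate below 0.17 rad and (contact force between gate and the fingers above 15 N or contact force between gate and the arm above 15 N)) or contact force between gate and the fingers above 30 N or contact force between gate and the arm above 30 N).
It fails at once if the gate is slammed (faster than 2 rad/s) (velocity of joint gate below -2 rad/s or velocity of joint gate above 2 rad/s).
It fails at once if the white bottle is tipped over (angle between white_bottle's own z axis and vertical above 0.7 rad).
It fails at once if the white bottle is dropped (falls faster than 0.5 m/s out of the fingers) (contact force between white_bottle and the fingers below 0.05 N and linear speed of white_bottle above 0.5 m/s).
It fails at once if another bottle or the pot is moved by more than 30 mm or tipped (distance of any of brown_bottle, dropper, pot from where it was at the start of the episode above 0.03 m or angle between any of brown_bottle, dropper, pot's own z axis and vertical above 0.5 rad).
It also fails if it takes over 72 s, if anything falls off the work surface, if the arm or the gripper's body presses on something with over 40 N, if the wrist force passes 120 N, or if a joint passes its speed limit or range.

## Working session

There is one attempt and no reset: what is moved stays moved. The work goes in short steps, Python scripts to look and compute and a tool call to move; the robot and the scene stay as the last step left them, time stands still between calls to the robot, and variables do not carry over. Pictures are saved under pics/ and viewed, about 8 in all and at most 12, crops included, and the job is handed in when it is done.

Besides the shell and the picture viewer there is one more tool, called by a JSON object that holds its "name" and its "arguments". carry_out: Moves the arm, as the interface text tells. Shift numbers are shares of 75 cm and turn numbers shares of 180 degrees, none past 1 either way. Its arguments: {"type":"object","properties":{"deltas":{"type":"array"},"grip":{"type":"number"},"newtons":{"type":"number"}},"required":["deltas"]}

```bash
mkdir -p pics
cat > h.py <<'E'
import numpy as np, cv2
from station import manip
def snap(n):
    s=manip.get_state(); c=manip.camera(n)
    if n=="wrist":
        W=np.eye(4); W[:3,:3]=np.array(s["eef_rot"]); W[:3,3]=s["tcp_pos"]; c["W"]=W@np.array(c["hand_eye"])
    else: c["W"]=np.array(c["T"])
    return c
def save(c,f): cv2.imwrite(f,c["image"][:,:,::-1])
def w(c,p): return (c["W"]@np.append(p,1))[:3]
def px(c,P):
    p=(np.linalg.inv(c["W"])@np.append(P,1))[:3]; f=240/np.tan(np.radians(c["fovy"])/2)
    return np.array([c["cx"]+f*p[0]/p[2],c["cy"]+f*p[1]/p[2]])
def ray(c,u,v,z):
    f=240/np.tan(np.radians(c["fovy"])/2)
    d=c["W"][:3,:3]@np.array([(u-c["cx"])/f,(v-c["cy"])/f,1]); o=c["W"][:3,3]
    return o+d*(z-o[2])/d[2]
def find(c,names,fn="place_of"):
    for n in names:
        for r in getattr(manip,fn)(n,c)[:3]:
            P=w(c,r["location"]); print(n,round(r["score"],2),P.round(3),px(c,P).round(0))
E
python3 - <<'E'
from h import *
print(manip.get_state())
for n in("top","scene"):
    c=snap(n); save(c,f"pics/{n}0.png"); print(n,c["W"].round(3).tolist(),c["fovy"])
    find(c,["white_bottle","brown_bottle","dropper","pot","bay","bay_in","gate_hinge","gate_push","bolt_case"])
E
```

```text
{'t': 0.0, 'joint_positions': array([ 1.19776616,  0.5371922 , -0.00441577,  1.53887154,  0.00257715,
        1.06728726, -0.07117601]), 'qvel': array([ 0.00227494,  0.00055077, -0.00228954,  0.00112784, -0.00120107,
        0.00102222,  0.00116958]), 'tau': array([-8.35423907e-05, -5.70985794e+01,  9.90631543e-01, -2.51601219e+01,
       -5.62707055e-02,  1.79460493e-02,  1.95582679e-04]), 'tcp_pos': array([ 0.19611445, -0.61906031,  0.23782304]), 'eef_rot': array([[ 9.53276023e-01,  3.02100001e-01, -6.42743708e-04],
       [ 3.02100660e-01, -9.53274636e-01,  1.63054146e-03],
       [-1.20124699e-04, -1.74852937e-03, -9.99998464e-01]]), 'contact_force': array([0.43910592, 0.37600366, 0.08094142]), 'wrist_torque': array([0.00862827, 0.02709434, 0.01617323]), 'grip_width': 0.08809968136446567}
top [[-0.021, -0.999, 0.028, 0.514], [-1.0, 0.021, -0.014, 0.032], [0.014, -0.028, -1.0, 1.181], [0.0, 0.0, 0.0, 1.0]] 54.15592092866973
white_bottle 0.76 [0.666 0.334 0.003] [194. 187.]
white_bottle 0.67 [ 0.58   0.351 -0.002] [188. 221.]
white_bottle 0.56 [0.642 0.414 0.002] [162. 197.]
brown_
[... 383 characters left out ...]
.69 [0.45  0.014 0.066] [324. 272.]
bolt_case 0.53 [0.45  0.013 0.026] [324. 271.]
scene [[-0.881, -0.29, 0.373, 0.172], [-0.472, 0.512, -0.718, 0.801], [0.017, -0.809, -0.588, 0.704], [0.0, 0.0, 0.0, 1.0]] 50.798136842678076
white_bottle 0.9 [ 0.642  0.412 -0.002] [178. 381.]
white_bottle 0.9 [0.666 0.335 0.001] [196. 345.]
white_bottle 0.82 [0.581 0.353 0.004] [227. 368.]
brown_bottle 0.96 [ 0.461  0.392 -0.003] [274. 416.]
dropper 0.68 [0.468 0.274 0.001] [306. 363.]
pot 0.6 [ 0.48  -0.343 -0.   ] [415. 204.]
bay 0.96 [0.65  0.025 0.001] [290. 258.]
bay_in 0.74 [0.646 0.035 0.001] [289. 261.]
gate_hinge 0.85 [ 0.556  0.111 -0.   ] [307. 294.]
bolt_case 0.57 [0.452 0.014 0.03 ] [373. 273.]
```

View pics/scene0.png

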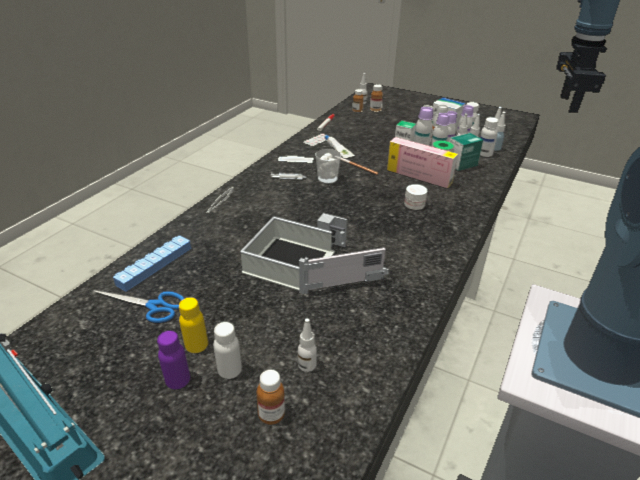

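View pics/top0.png

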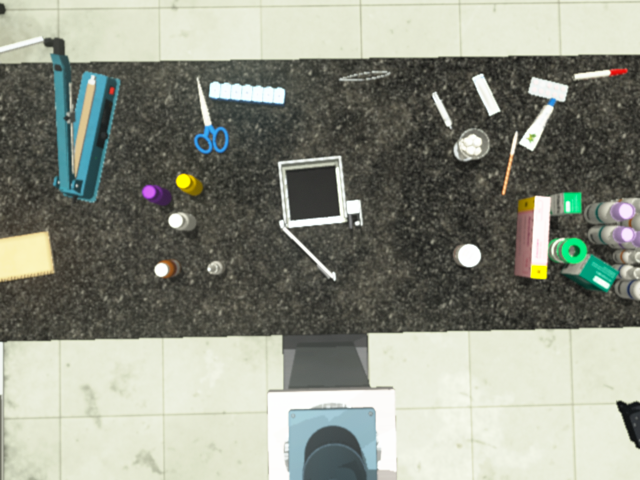

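Lookalikes in scene picture: purple (175,360), yellow (193,325), dropper (307,350), brown (271,398), and the plain white bottle (227,350), which is at about world (0.58, 0.352). I choose the white one. The gate is open at roughly 0.87 rad, with its free end near (0.44, 0.01). I move above the bottle for a close look.

{"name": "carry_out", "arguments": {"deltas": [{"slide": [0.4, 0.6, 0.02], "twist": -0.098}, {"slide": [0.4, 0.6, 0.02], "twist": -0.098}, {"slide": [0.4, 0.6, 0.02], "twist": -0.098}, {"slide": [0.4, 0.6, 0.02], "twist": -0.098}, {"slide": [0.4, 0.6, 0.02], "twist": -0.098}, {"slide": [0.4, 0.6, 0.02], "twist": -0.098}, {"slide": [0.4, 0.6, 0.02], "twist": -0.098}, {"slide": [0.4, 0.6, 0.02], "twist": -0.098}, {"slide": [0.4, 0.6, 0.02], "twist": -0.098}, {"slide": [0.4, 0.6, 0.02], "twist": -0.098}], "grip": 0}}

```text
t: 2.25
tcp_pos: [0.4982, -0.1659, 0.254]
eef_rot: [[1.0, 0.005, 0.001], [0.005, -1.0, 0.001], [0.001, -0.001, -1.0]]
contact_force: [-0.7, -0.6, -0.1]
grip_width: 0.0886
```

{"name": "carry_out", "arguments": {"deltas": [{"slide": [0.11, 0.69, 0], "twist": 0}, {"slide": [0.11, 0.69, 0], "twist": 0}, {"slide": [0.11, 0.69, 0], "twist": 0}, {"slide": [0.11, 0.69, 0], "twist": 0}, {"slide": [0.11, 0.69, 0], "twist": 0}, {"slide": [0.11, 0.69, 0], "twist": 0}, {"slide": [0.11, 0.69, 0], "twist": 0}, {"slide": [0.11, 0.69, 0], "twist": 0}, {"slide": [0.11, 0.69, 0], "twist": 0}, {"slide": [0.11, 0.69, 0], "twist": 0}, {"slide": [0.11, 0.69, 0], "twist": 0}]}}

```text
t: 3.62
tcp_pos: [0.5796, 0.3451, 0.2535]
eef_rot: [[1.0, -0.004, 0.0], [-0.004, -1.0, -0.002], [0.0, 0.002, -1.0]]
contact_force: [-0.4, 0.5, -0.3]
grip_width: 0.0883
```

Run:
```python
from h import *
s=manip.get_state(); print(s["t"],s["tcp_pos"],s["eef_rot"],s["contact_force"])
c=snap("wrist"); save(c,"pics/w1.png")
find(c,["white_bottle","brown_bottle","dropper"]); print(c["W"].round(3))
```

```text
3.625 [0.57962736 0.34511347 0.25350123] [[ 9.99993383e-01 -3.63525635e-03  1.40443682e-04]
 [-3.63497340e-03 -9.99991463e-01 -1.96496083e-03]
 [ 1.47585619e-04  1.96443732e-03 -9.99998060e-01]] [-0.36040206  0.46260599 -0.27053839]
white_bottle 0.58 [ 0.646  0.414 -0.   ] [250. 132.]
white_bottle 0.58 [ 0.668  0.338 -0.   ] [327. 109.]
white_bottle 0.42 [0.646 0.027 0.   ] [636. 131.]
brown_bottle 0.76 [0.466 0.392 0.   ] [278. 297.]
dropper 0.95 [0.463 0.272 0.   ] [384. 299.]
[[-0.003 -0.959 -0.282  0.652]
 [-1.     0.003 -0.001  0.345]
 [ 0.002  0.282 -0.959  0.399]
 [ 0.     0.     0.     1.   ]]
```

View pics/w1.png

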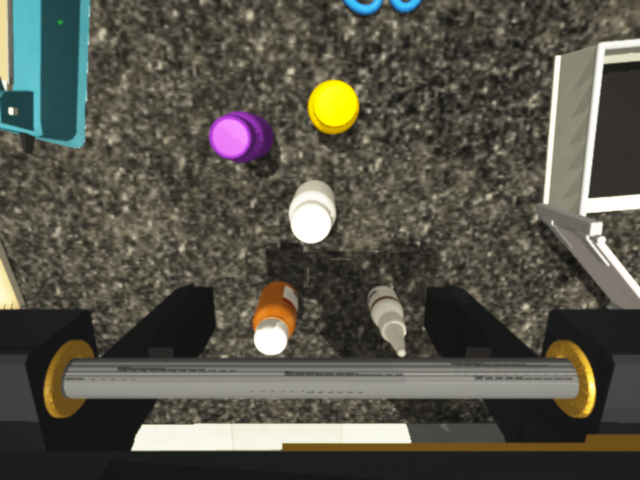

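The white bottle shows its cap at (312,225) and its body up to (318,185). It is plain, with no label. Purple is at (240,138), yellow at (333,105), brown at (275,320) and the dropper at (388,320).

Run:
```python
from h import *
c=snap("wrist")
print(ray(c,312,224,.104), ray(c,232,138,.104))
m=c["image"].astype(int)[170:250,280:345]; k=(m.min(2)>170); v,u=np.nonzero(k); print(u.min()+280,u.max()+280,v.min()+170,v.max()+170)
for z in(0,.104):
  for dx in(0,):print(px(c,[.58,.352,z]))
find(snap("top"),["white_bottle"]);find(snap("scene"),["white_bottle"])
```

```text
[0.57682162 0.35222205 0.104     ] [0.64309459 0.41137117 0.104     ]
291 335 185 242
[313.98454202 196.75296535]
[312.24889894 220.10740043]
white_bottle 0.69 [0.666 0.333 0.002] [194. 187.]
white_bottle 0.56 [ 0.579  0.351 -0.001] [188. 222.]
white_bottle 0.51 [0.647 0.413 0.002] [162. 195.]
white_bottle 0.86 [ 0.646  0.409 -0.   ] [177. 378.]
white_bottle 0.65 [0.669 0.335 0.001] [195. 344.]
white_bottle 0.58 [0.577 0.355 0.003] [229. 370.]
```

{"name": "carry_out", "arguments": {"deltas": [{"slide": [0, 0.007, -0.05]}, {"slide": [0, 0.007, -0.1]}, {"slide": [0, 0.007, -0.15]}, {"slide": [0, 0.007, -0.19]}, {"slide": [0, 0.007, -0.22]}, {"slide": [0, 0.007, -0.245]}, {"slide": [0, 0.007, -0.26]}, {"slide": [0, 0.007, -0.272]}, {"slide": [0, 0.007, -0.272]}]}}

```text
invalid input
```

{"name": "carry_out", "arguments": {"deltas": [{"slide": [0, 0, 0]}, {"slide": [0, 0, 0]}, {"slide": [0, 0, 0]}, {"slide": [0, 0, 0]}, {"slide": [0, 0, 0]}, {"slide": [0, 0, 0]}, {"slide": [0, 0, 0]}, {"slide": [0, 0, 0]}, {"slide": [0, 0, 0]}, {"slide": [0, 0, 0]}], "grip": 255, "newtons": 12}}

```text
invalid input
```

{"name": "carry_out", "arguments": {"deltas": [{"slide": [0, 0.007, -0.05], "twist": 0}, {"slide": [0, 0.007, -0.1], "twist": 0}, {"slide": [0, 0.007, -0.15], "twist": 0}, {"slide": [0, 0.007, -0.19], "twist": 0}, {"slide": [0, 0.007, -0.22], "twist": 0}, {"slide": [0, 0.007, -0.245], "twist": 0}, {"slide": [0, 0.007, -0.26], "twist": 0}, {"slide": [0, 0.007, -0.272], "twist": 0}, {"slide": [0, 0.007, -0.272], "twist": 0}]}}

```text
t: 5.2
tcp_pos: [0.5787, 0.353, 0.0495]
eef_rot: [[1.0, -0.001, -0.0], [-0.001, -1.0, -0.0], [-0.0, 0.0, -1.0]]
contact_force: [0.7, 0.2, 0.8]
grip_width: 0.0882
```

{"name": "carry_out", "arguments": {"deltas": [{"slide": [0, 0, 0], "twist": 0}, {"slide": [0, 0, 0], "twist": 0}, {"slide": [0, 0, 0], "twist": 0}, {"slide": [0, 0, 0], "twist": 0}, {"slide": [0, 0, 0], "twist": 0}, {"slide": [0, 0, 0], "twist": 0}, {"slide": [0, 0, 0], "twist": 0}, {"slide": [0, 0, 0], "twist": 0}, {"slide": [0, 0, 0], "twist": 0}, {"slide": [0, 0, 0], "twist": 0}], "grip": 255, "newtons": 12}}

```text
t: 6.45
tcp_pos: [0.5788, 0.3531, 0.0497]
eef_rot: [[1.0, -0.001, 0.0], [-0.001, -1.0, -0.0], [0.0, 0.0, -1.0]]
contact_force: [-0.4, -0.1, 0.2]
grip_width: 0.0415
```

{"name": "carry_out", "arguments": {"deltas": [{"slide": [0, 0, 0.02], "twist": 0}, {"slide": [0, 0, 0.07], "twist": 0}, {"slide": [0, 0, 0.12], "twist": 0}, {"slide": [0, 0, 0.173], "twist": 0}, {"slide": [0.01, -0.04, 0.173], "twist": 0.01}, {"slide": [0.025, -0.1, 0.173], "twist": 0.02}, {"slide": [0.04, -0.16, 0.173], "twist": 0.029}, {"slide": [0.055, -0.22, 0.173], "twist": 0.029}, {"slide": [0.07, -0.28, 0.173], "twist": 0.029}, {"slide": [0.08, -0.34, 0.173], "twist": 0.029}, {"slide": [0.09, -0.39, 0.173], "twist": 0.029}, {"slide": [0.095, -0.415, 0.173], "twist": 0.029}, {"slide": [0.095, -0.42, 0.173], "twist": 0.029}, {"slide": [0.095, -0.42, 0.173], "twist": 0.029}]}}

```text
t: 8.2
tcp_pos: [0.6498, 0.0401, 0.1797]
eef_rot: [[0.996, 0.092, -0.0], [0.092, -0.996, 0.001], [0.0, -0.001, -1.0]]
contact_force: [-0.4, 1.3, -0.9]
grip_width: 0.0414
```

Run:
```python
from h import *
s=manip.get_state(); print(s["t"],s["tcp_pos"],s["grip_width"],s["contact_force"])
for n in("wrist","top","scene"):
    c=snap(n); print(n); find(c,["bay","bay_in","gate_hinge","gate_push","bolt_case"])
    save(c,f"pics/{n}2.png")
    if n=="wrist":
        b=None
```

```text
8.2 [0.64976718 0.04014996 0.17965968] 0.04138198820869526 [-0.43146268  1.2512384  -0.8511805 ]
wrist
bay 0.61 [0.646 0.027 0.003] [334. 220.]
bay_in 0.21 [0.648 0.04  0.129] [321. 267.]
gate_hinge 0.86 [ 0.561  0.108 -0.002] [239. 298.]
top
gate_hinge 0.96 [ 0.561  0.106 -0.003] [286. 227.]
scene
bay 0.81 [0.649 0.028 0.001] [289. 259.]
bay 0.42 [0.451 0.015 0.028] [373. 274.]
bay_in 0.77 [0.645 0.033 0.003] [290. 260.]
bay_in 0.48 [0.465 0.276 0.002] [306. 364.]
gate_hinge 0.96 [0.557 0.111 0.002] [307. 293.]
gate_push 0.67 [0.448 0.019 0.062] [375. 262.]
bolt_case 0.74 [0.449 0.014 0.025] [374. 275.]
bolt_case 0.7 [0.65  0.04  0.136] [285. 211.]
```

View pics/wrist2.png

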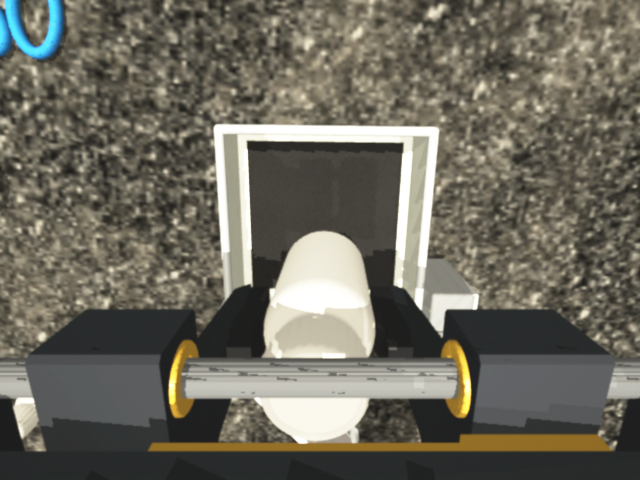

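The bay is square to the gripper, with its back wall level from (215,127) to (438,128), and the bottle is over its middle. I lower it.

{"name": "carry_out", "arguments": {"deltas": [{"slide": [0, 0, -0.04], "twist": 0}, {"slide": [0, 0, -0.08], "twist": 0}, {"slide": [0, 0, -0.12], "twist": 0}, {"slide": [0, 0, -0.145], "twist": 0}, {"slide": [0, 0, -0.155], "twist": 0}, {"slide": [0, 0, -0.161], "twist": 0}, {"slide": [0, 0, -0.165], "twist": 0}, {"slide": [0, 0, -0.167], "twist": 0}, {"slide": [0, 0, -0.167], "twist": 0}]}}

```text
t: 10.22
tcp_pos: [0.6503, 0.0382, 0.0545]
eef_rot: [[0.996, 0.09, 0.001], [0.09, -0.996, 0.0], [0.001, 0.0, -1.0]]
contact_force: [0.3, 0.4, -0.8]
grip_width: 0.0412
```

{"name": "carry_out", "arguments": {"deltas": [{"slide": [0, 0, -0.001], "twist": 0}, {"slide": [0, 0, -0.001], "twist": 0}, {"slide": [0, 0, -0.002], "twist": 0}, {"slide": [0, 0, -0.002], "twist": 0}]}}

```text
t: 10.72
tcp_pos: [0.6508, 0.0381, 0.0536]
eef_rot: [[0.996, 0.09, 0.001], [0.09, -0.996, 0.0], [0.001, 0.0, -1.0]]
contact_force: [-0.3, -0.5, 5.5]
grip_width: 0.0412
```

{"name": "carry_out", "arguments": {"deltas": [{"slide": [0, 0, 0.001], "twist": 0}, {"slide": [0, 0, 0.001], "twist": 0}, {"slide": [0, 0, 0.001], "twist": 0}, {"slide": [0, 0, 0.001], "twist": 0}, {"slide": [0, 0, 0.001], "twist": 0}, {"slide": [0, 0, 0.001], "twist": 0}, {"slide": [0, 0, 0.02], "twist": 0}, {"slide": [0, 0, 0.06], "twist": 0}, {"slide": [0, 0, 0.12], "twist": 0}, {"slide": [0, 0, 0.18], "twist": 0}, {"slide": [0, 0, 0.22], "twist": 0}, {"slide": [0, 0, 0.22], "twist": 0}], "grip": 60}}

```text
t: 12.22
tcp_pos: [0.6519, 0.0384, 0.2215]
eef_rot: [[0.996, 0.09, 0.006], [0.09, -0.996, 0.001], [0.006, 0.0, -1.0]]
contact_force: [-0.0, -0.1, -0.6]
grip_width: 0.0671
```

Run:
```python
from h import *
s=manip.get_state(); print(s["t"],s["tcp_pos"],s["grip_width"],s["contact_force"])
for n in("wrist","scene","top"):
    c=snap(n); print(n); find(c,["white_bottle","bay","gate_hinge","gate_push","bolt_case"])
    save(c,f"pics/{n}3.png")
    if n=="scene":cv2.imwrite("pics/s3c.png",cv2.resize(c["image"][180:330,220:420,::-1],(800,600),interpolation=cv2.INTER_CUBIC))
```

```text
12.225 [0.65188789 0.03843044 0.22152749] 0.06709143092010438 [-0.01323984 -0.10996447 -0.59288328]
wrist
white_bottle 0.86 [ 0.668  0.342 -0.   ] [  1. 159.]
white_bottle 0.73 [0.646 0.033 0.003] [325. 211.]
gate_push 0.71 [0.451 0.021 0.064] [319. 425.]
bolt_case 0.81 [0.449 0.012 0.026] [327. 401.]
scene
white_bottle 0.84 [0.653 0.038 0.008] [286. 258.]
white_bottle 0.71 [0.666 0.338 0.001] [195. 346.]
white_bottle 0.62 [0.642 0.411 0.001] [178. 379.]
bay 0.9 [0.65  0.028 0.   ] [289. 259.]
gate_hinge 0.8 [ 0.56   0.109 -0.002] [306. 293.]
gate_hinge 0.61 [0.646 0.04  0.003] [288. 261.]
gate_push 0.73 [0.453 0.016 0.064] [373. 260.]
bolt_case 0.93 [0.449 0.01  0.029] [375. 272.]
bolt_case 0.72 [0.647 0.038 0.004] [288. 260.]
top
white_bottle 0.94 [0.64  0.413 0.002] [162. 198.]
white_bottle 0.94 [0.666 0.332 0.001] [195. 187.]
gate_hinge 0.76 [ 0.561  0.107 -0.005] [285. 227.]
```

View pics/s3c.png

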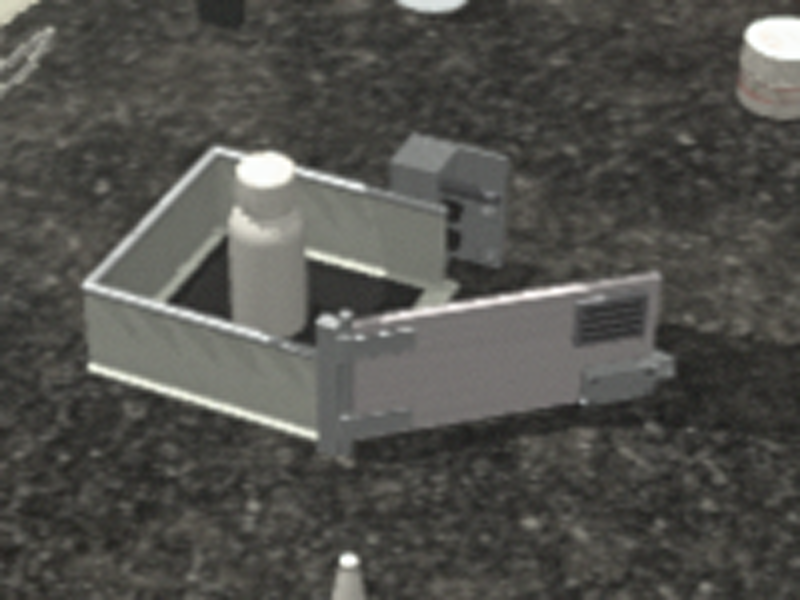

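Placed: the bottle stands upright in the bay (crop 266,250), the gate is open, and the push plate is at crop (612,318). Next I compute the gate-push path for closed fingers.

```bash
cat > path.py <<'E'
from h import *
H=np.array([.5595,.108]); psi=.095; r=.128
def tcp(th,off):
    a=psi-th; n=np.array([np.cos(a),np.sin(a)]); e=np.array([np.sin(a),-np.cos(a)])
    return H+r*e-off*n, a
E
python3 - <<'E'
from path import *
s=manip.get_state(); R=s["eef_rot"]; y0=np.arctan2(R[1][0],R[0][0]); p0=s["tcp_pos"]; print(p0,y0,s["joint_positions"])
p,a=tcp(.92,.045); print("approach",p,(p-p0[:2])/.75,(a-y0)/np.pi,(.056-p0[2])/.75)
print("rel to approach pose:")
for off,th in [(.03,.92)]+[(.019,t) for t in np.arange(.9,.1,-.1)]+[(.019,.1),(.019,0)]:
    q,b=tcp(th,off); print(round(th,2),((q-p)/.75).round(3),((b-a)/np.pi).round(3))
E
```

```text
[0.65006837 0.03811034 0.21774857] 0.09006993183388769 [ 0.07660002  0.5791491  -0.30001244  1.53981567  0.18745973  1.0509825
 -1.75140556]
approach [0.43494282 0.05419936] [-0.28683407  0.02145202] -0.29127580585225393 -0.21566475885678152
rel to approach pose:Traceback (most recent call last):
  File "<stdin>", line 6, in <module>
AttributeError: 'float' object has no attribute 'round'
```

Joint 7 would reach its limit on that turn, so I use the equivalent half-turn instead (+0.709).

{"name": "carry_out", "arguments": {"deltas": [{"slide": [-0.03, 0, 0], "twist": 0.05}, {"slide": [-0.06, 0, 0], "twist": 0.1}, {"slide": [-0.09, 0.005, 0], "twist": 0.15}, {"slide": [-0.12, 0.01, 0], "twist": 0.2}, {"slide": [-0.15, 0.01, 0], "twist": 0.25}, {"slide": [-0.18, 0.01, 0], "twist": 0.3}, {"slide": [-0.21, 0.015, 0], "twist": 0.35}, {"slide": [-0.24, 0.02, 0], "twist": 0.4}, {"slide": [-0.27, 0.021, 0], "twist": 0.45}, {"slide": [-0.287, 0.021, 0], "twist": 0.5}, {"slide": [-0.287, 0.021, 0], "twist": 0.55}, {"slide": [-0.287, 0.021, 0], "twist": 0.6}, {"slide": [-0.287, 0.021, 0], "twist": 0.65}, {"slide": [-0.287, 0.021, 0], "twist": 0.709}, {"slide": [-0.287, 0.021, 0], "twist": 0.709}, {"slide": [-0.287, 0.021, 0], "twist": 0.709}, {"slide": [-0.287, 0.021, 0], "twist": 0.709}], "grip": 255, "newtons": 20}}

```text
t: 15.25
tcp_pos: [0.4348, 0.0539, 0.2178]
eef_rot: [[-0.678, 0.735, 0.0], [0.735, 0.678, -0.0], [-0.0, 0.0, -1.0]]
contact_force: [-0.2, 0.0, -0.5]
grip_width: 0.0004
```

Run:
```python
from path import *
s=manip.get_state(); R=s["eef_rot"]; y0=np.arctan2(R[1][0],R[0][0])+(-np.pi); p0=s["tcp_pos"]; print(s["t"],p0,y0,s["joint_positions"].round(2),s["grip_width"],s["contact_force"])
c=snap("wrist"); save(c,"pics/w4.png"); find(c,["gate_push","gate_hinge","bolt_case","white_bottle"])
```

```text
15.25 [0.43482433 0.05386872 0.21776738] -0.8260867992090404 [ 0.52  0.32 -0.86  2.06  0.31  0.9   0.23] 0.00043016425398521006 [-0.20772196  0.02870851 -0.46598   ]
gate_push 0.75 [0.45  0.019 0.066] [304. 264.]
gate_hinge 0.81 [ 0.56   0.111 -0.002] [450. 248.]
bolt_case 0.67 [0.451 0.01  0.023] [300. 256.]
```

View pics/w4.png

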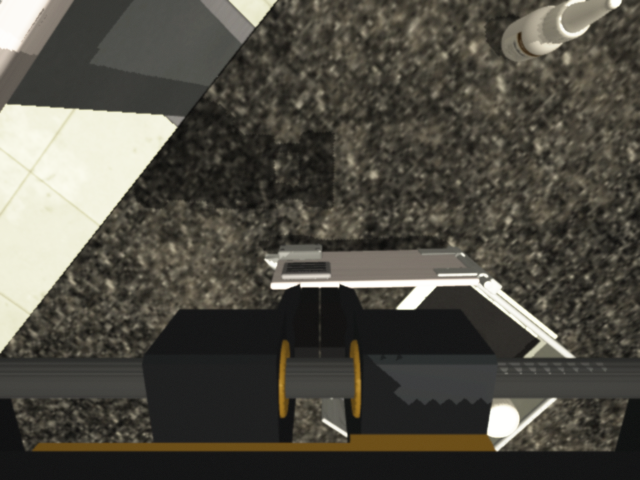

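The gate lies parallel to the gripper, at about 0.92 rad. Its push plate is at (306,268), and the fingers are on the robot side of it. I descend.

{"name": "carry_out", "arguments": {"deltas": [{"slide": [0, 0, -0.06], "twist": 0}, {"slide": [0, 0, -0.12], "twist": 0}, {"slide": [0, 0, -0.17], "twist": 0}, {"slide": [0, 0, -0.2], "twist": 0}, {"slide": [0, 0, -0.2155], "twist": 0}, {"slide": [0, 0, -0.2155], "twist": 0}]}}

```text
t: 16.25
tcp_pos: [0.4347, 0.054, 0.0559]
eef_rot: [[-0.679, 0.734, -0.001], [0.734, 0.679, -0.0], [0.0, -0.001, -1.0]]
contact_force: [-0.4, 0.5, -0.6]
grip_width: 0.0004
```

Run:
```python
from path import *
s=manip.get_state(); p=s["tcp_pos"]; print(s["t"],p,s["contact_force"]); a=-.825
for off,th in [(.03,.92)]+[(.019,t) for t in np.arange(.9,.2,-.1)]+[(.019,.25),(.019,.2),(.019,.1)]:
    q,b=tcp(th,off); print(round(th,2),((q-p[:2])/.75).round(4),round((b-a)/np.pi,4))
```

```text
16.25 [0.43467591 0.05398366 0.05590095] [-0.40888505  0.51493048 -0.63255644]
0.92 [ 0.0139 -0.0144] -0.0
0.9 [ 0.0259 -0.028 ] 0.0064
0.8 [ 0.0365 -0.0415] 0.0382
0.7 [ 0.0485 -0.0539] 0.07
0.6 [ 0.0617 -0.0651] 0.1019
0.5 [ 0.0759 -0.0749] 0.1337
0.4 [ 0.091  -0.0832] 0.1655
0.3 [ 0.1069 -0.0899] 0.1974
0.25 [ 0.1151 -0.0927] 0.2133
0.2 [ 0.1234 -0.095 ] 0.2292
0.1 [ 0.1402 -0.0985] 0.261
```

{"name": "carry_out", "arguments": {"deltas": [{"slide": [0.014, -0.0144, 0], "twist": 0}, {"slide": [0.02, -0.021, 0], "twist": 0.003}, {"slide": [0.026, -0.028, 0], "twist": 0.0064}, {"slide": [0.031, -0.035, 0], "twist": 0.022}, {"slide": [0.0365, -0.0415, 0], "twist": 0.038}, {"slide": [0.0425, -0.048, 0], "twist": 0.054}, {"slide": [0.0485, -0.054, 0], "twist": 0.07}, {"slide": [0.055, -0.0597, 0], "twist": 0.086}, {"slide": [0.0617, -0.065, 0], "twist": 0.102}, {"slide": [0.0687, -0.0702, 0], "twist": 0.118}, {"slide": [0.0759, -0.075, 0], "twist": 0.134}, {"slide": [0.0834, -0.0792, 0], "twist": 0.15}, {"slide": [0.091, -0.0832, 0], "twist": 0.1655}, {"slide": [0.099, -0.0867, 0], "twist": 0.181}, {"slide": [0.107, -0.09, 0], "twist": 0.197}, {"slide": [0.107, -0.09, 0], "twist": 0.197}]}}

```text
t: 18.25
tcp_pos: [0.5155, -0.0142, 0.0562]
eef_rot: [[-0.979, 0.205, 0.0], [0.205, 0.979, 0.0], [-0.0, 0.0, -1.0]]
contact_force: [0.2, 0.8, 0.8]
grip_width: 0.0002
```

Run:
```python
from path import *
s=manip.get_state(); p=s["tcp_pos"]; R=s["eef_rot"]; y=np.arctan2(R[1][0],R[0][0])-np.pi; y=(y+np.pi)%(2*np.pi)-np.pi
print(s["t"],p,y,s["contact_force"])
c=snap("scene"); find(c,["gate_push","bolt_case","white_bottle"])
cv2.imwrite("pics/s5.png",cv2.resize(c["image"][150:330,220:460,::-1],(800,600),interpolation=cv2.INTER_CUBIC))
find(snap("top"),["gate_push","gate_hinge"])
for th in(.3,.2,.15,.1,.05,0,-.05,-.1):
    q,b=tcp(th,.019); print(th,((q-p[:2])/.75).round(4),round((b-y)/np.pi,4))
```

```text
18.25 [ 0.51551251 -0.01422463  0.05618879] -0.2066357586477734 [0.15267911 0.78600738 0.76543985]
gate_push 0.67 [ 0.521 -0.026  0.063] [352. 241.]
bolt_case 0.79 [ 0.525 -0.036  0.027] [351. 251.]
bolt_case 0.55 [0.466 0.275 0.   ] [306. 364.]
white_bottle 0.98 [0.65  0.037 0.007] [287. 259.]
white_bottle 0.65 [0.665 0.337 0.001] [195. 346.]
white_bottle 0.56 [ 0.645  0.413 -0.001] [176. 380.]
gate_hinge 0.92 [0.562 0.106 0.001] [286. 227.]
0.3 [-0.0009  0.001 ] 0.0005
0.2 [ 0.0156 -0.0041] 0.0324
0.15 [ 0.024 -0.006] 0.0483
0.1 [ 0.0325 -0.0076] 0.0642
0.05 [ 0.041  -0.0087] 0.0801
0 [ 0.0496 -0.0093] 0.096
-0.05 [ 0.0582 -0.0096] 0.1119
-0.1 [ 0.0669 -0.0094] 0.1278
```

View pics/s5.png

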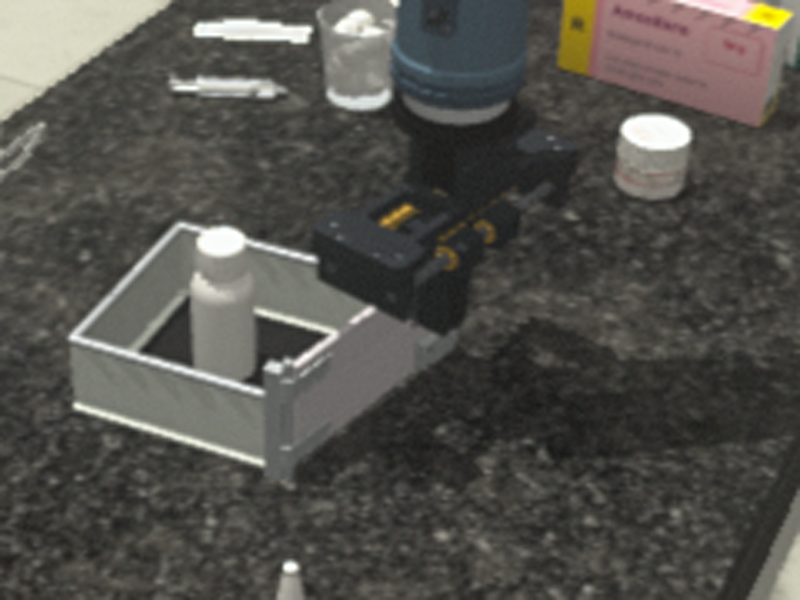

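The gate is following the fingers at about 0.3 rad, and the bottle is still upright. I continue more slowly.

{"name": "carry_out", "arguments": {"deltas": [{"slide": [0.0035, -0.001, 0], "twist": 0.0065}, {"slide": [0.007, -0.002, 0], "twist": 0.013}, {"slide": [0.0105, -0.003, 0], "twist": 0.0195}, {"slide": [0.0135, -0.0035, 0], "twist": 0.026}, {"slide": [0.0156, -0.004, 0], "twist": 0.032}, {"slide": [0.0156, -0.004, 0], "twist": 0.032}]}}

```text
t: 19.35
tcp_pos: [0.5269, -0.0166, 0.0561]
eef_rot: [[-0.995, 0.104, 0.0], [0.104, 0.995, 0.0], [-0.0, 0.0, -1.0]]
contact_force: [0.3, 0.4, 0.5]
grip_width: 0.0004
```

{"name": "carry_out", "arguments": {"deltas": [{"slide": [0.0014, -0.0003, 0], "twist": 0.0026}, {"slide": [0.0028, -0.0006, 0], "twist": 0.0053}, {"slide": [0.0042, -0.001, 0], "twist": 0.008}, {"slide": [0.0056, -0.0013, 0], "twist": 0.0106}, {"slide": [0.0056, -0.0013, 0], "twist": 0.0106}]}}

```text
t: 19.98
tcp_pos: [0.5311, -0.0176, 0.0561]
eef_rot: [[-0.997, 0.071, 0.0], [0.071, 0.997, 0.0], [-0.0, 0.0, -1.0]]
contact_force: [-0.3, 0.0, 0.8]
grip_width: 0.0005
```

{"name": "carry_out", "arguments": {"deltas": [{"slide": [0.0014, -0.0003, 0], "twist": 0.0026}, {"slide": [0.0028, -0.0006, 0], "twist": 0.0053}, {"slide": [0.0042, -0.0009, 0], "twist": 0.008}, {"slide": [0.0042, -0.0009, 0], "twist": 0.008}]}}

```text
t: 20.48
tcp_pos: [0.5341, -0.0183, 0.0561]
eef_rot: [[-0.999, 0.046, -0.0], [0.046, 0.999, 0.0], [0.0, 0.0, -1.0]]
contact_force: [-0.7, 0.7, 1.1]
grip_width: 0.0004
```

{"name": "carry_out", "arguments": {"deltas": [{"slide": [0.0014, -0.0003, 0], "twist": 0.0026}, {"slide": [0.0028, -0.0006, 0], "twist": 0.0053}, {"slide": [0.0028, -0.0006, 0], "twist": 0.0053}]}}

```text
t: 20.85
tcp_pos: [0.5363, -0.0187, 0.0561]
eef_rot: [[-1.0, 0.03, 0.0], [0.03, 1.0, 0.0], [-0.0, 0.0, -1.0]]
contact_force: [-0.7, 0.7, 0.5]
grip_width: 0.0004
```

{"name": "carry_out", "arguments": {"deltas": [{"slide": [0.0014, -0.0002, 0], "twist": 0.0026}, {"slide": [0.0028, -0.0004, 0], "twist": 0.0053}, {"slide": [0.0028, -0.0004, 0], "twist": 0.0053}]}}

```text
t: 21.22
tcp_pos: [0.5384, -0.0191, 0.0561]
eef_rot: [[-1.0, 0.013, 0.0], [0.013, 1.0, 0.0], [-0.0, 0.0, -1.0]]
contact_force: [-0.6, 0.3, -0.7]
grip_width: 0.0003
```

{"name": "carry_out", "arguments": {"deltas": [{"slide": [0.0007, -0.0001, 0], "twist": 0.0013}, {"slide": [0.0014, -0.0002, 0], "twist": 0.0026}, {"slide": [0.0014, -0.0002, 0], "twist": 0.0026}]}}

```text
t: 21.6
tcp_pos: [0.5394, -0.0192, 0.0561]
eef_rot: [[-1.0, 0.005, 0.0], [0.005, 1.0, -0.0], [-0.0, -0.0, -1.0]]
contact_force: [-1.8, -0.0, 0.4]
grip_width: 0.0005
```

{"name": "carry_out", "arguments": {"deltas": [{"slide": [0.0007, -0.0001, 0], "twist": 0.0013}, {"slide": [0.0014, -0.0002, 0], "twist": 0.0026}, {"slide": [0.0021, -0.0003, 0], "twist": 0.004}, {"slide": [0.0021, -0.0003, 0], "twist": 0.004}]}}

```text
t: 22.1
tcp_pos: [0.541, -0.0195, 0.0561]
eef_rot: [[-1.0, -0.008, 0.0], [-0.008, 1.0, -0.0], [-0.0, -0.0, -1.0]]
contact_force: [-1.2, -0.6, -1.0]
grip_width: 0.0005
```

{"name": "carry_out", "arguments": {"deltas": [{"slide": [0.0007, -0.0001, 0], "twist": 0.0013}, {"slide": [0.0014, -0.0002, 0], "twist": 0.0026}, {"slide": [0.0014, -0.0002, 0], "twist": 0.0026}]}}

```text
t: 22.48
tcp_pos: [0.542, -0.0196, 0.0561]
eef_rot: [[-1.0, -0.016, -0.0], [-0.016, 1.0, -0.0], [0.0, -0.0, -1.0]]
contact_force: [-1.5, -0.6, -0.2]
grip_width: 0.0005
```

{"name": "carry_out", "arguments": {"deltas": [{"slide": [0.0007, -0.0001, 0], "twist": 0.0013}, {"slide": [0.0014, -0.0001, 0], "twist": 0.0026}, {"slide": [0.0021, -0.0002, 0], "twist": 0.004}, {"slide": [0.0021, -0.0002, 0], "twist": 0.004}]}}

```text
t: 22.98
tcp_pos: [0.5431, -0.0199, 0.056]
eef_rot: [[-1.0, -0.028, -0.001], [-0.028, 1.0, -0.0], [0.001, -0.0, -1.0]]
contact_force: [-5.7, -0.7, 3.3]
grip_width: 0.0004
```

{"name": "carry_out", "arguments": {"deltas": [{"slide": [0.0006, -0.0001, 0], "twist": 0.0013}, {"slide": [0.0012, -0.0001, 0], "twist": 0.0026}, {"slide": [0.0012, -0.0001, 0], "twist": 0.0026}]}}

```text
t: 23.35
tcp_pos: [0.544, -0.02, 0.056]
eef_rot: [[-0.999, -0.037, -0.001], [-0.037, 0.999, -0.0], [0.001, -0.0, -1.0]]
contact_force: [-4.3, -1.4, 2.6]
grip_width: 0.0009
```

{"name": "carry_out", "arguments": {"deltas": [{"slide": [0.0006, -0.0001, 0], "twist": 0.001}, {"slide": [0.0006, -0.0001, 0], "twist": 0.001}]}}

```text
t: 23.6
tcp_pos: [0.5444, -0.02, 0.056]
eef_rot: [[-0.999, -0.04, -0.001], [-0.04, 0.999, -0.0], [0.001, -0.0, -1.0]]
contact_force: [-5.9, 0.3, 3.1]
grip_width: 0.0007
```

Run:
```python
from path import *
f=[]
for i in range(4):
    c=snap("top"); f.append(manip.get_state()["contact_force"])
print(np.round(f,1)); find(snap("scene"),["bolt_case","gate_push"])
```

```text
[[-5.2 -0.9  2.9]
 [-5.9 -1.7  3.1]
 [-4.8 -0.5  2.6]
 [-5.8 -0.8  3.2]]
bolt_case 0.91 [ 0.558 -0.037  0.028] [338. 246.]
gate_push 0.71 [ 0.554 -0.036  0.064] [341. 234.]
```

{"name": "carry_out", "arguments": {"deltas": [{"slide": [0.0006, 0, 0], "twist": 0.001}, {"slide": [0.0012, -0.0001, 0], "twist": 0.002}]}}

```text
t: 24.2
tcp_pos: [0.5451, -0.0201, 0.056]
eef_rot: [[-0.999, -0.046, -0.001], [-0.046, 0.999, -0.001], [0.001, -0.001, -1.0]]
contact_force: [-5.5, -0.5, 4.4]
grip_width: 0.0001
```

{"name": "carry_out", "arguments": {"deltas": [{"slide": [0.0006, 0, 0], "twist": 0.001}, {"slide": [0.0006, 0, 0], "twist": 0.001}]}}

```text
t: 24.45
tcp_pos: [0.5456, -0.0202, 0.056]
eef_rot: [[-0.999, -0.049, -0.001], [-0.049, 0.999, -0.001], [0.001, -0.001, -1.0]]
contact_force: [-4.3, -1.5, 4.1]
grip_width: 0.0005
```

{"name": "carry_out", "arguments": {"deltas": [{"slide": [0.0006, 0, 0.0002], "twist": 0.001}, {"slide": [0.0012, 0, 0.0004], "twist": 0.002}]}}

```text
t: 24.7
tcp_pos: [0.546, -0.0202, 0.0561]
eef_rot: [[-0.998, -0.055, -0.002], [-0.055, 0.998, -0.001], [0.002, -0.001, -1.0]]
contact_force: [-6.0, -0.9, 1.9]
grip_width: 0.0008
```

{"name": "carry_out", "arguments": {"deltas": [{"slide": [0.0006, 0, 0], "twist": 0.001}, {"slide": [0.0006, 0, 0], "twist": 0.001}]}}

```text
t: 24.95
tcp_pos: [0.5464, -0.0203, 0.056]
eef_rot: [[-0.998, -0.058, -0.002], [-0.058, 0.998, -0.001], [0.002, -0.001, -1.0]]
contact_force: [-5.8, -0.9, 2.9]
grip_width: 0.0008
```

{"name": "carry_out", "arguments": {"deltas": [{"slide": [0.0006, 0, 0], "twist": 0.001}, {"slide": [0.0012, 0, 0], "twist": 0.002}]}}

```text
t: 25.2
tcp_pos: [0.5472, -0.0204, 0.056]
eef_rot: [[-0.998, -0.065, -0.003], [-0.065, 0.998, -0.001], [0.003, -0.001, -1.0]]
contact_force: [-7.7, -0.9, 3.8]
grip_width: 0.0007
```

{"name": "carry_out", "arguments": {"deltas": [{"slide": [0.0006, 0, 0], "twist": 0.001}, {"slide": [0.0006, 0, 0], "twist": 0.001}]}}

```text
t: 25.45
tcp_pos: [0.5482, -0.0204, 0.0561]
eef_rot: [[-0.998, -0.068, -0.001], [-0.068, 0.998, -0.001], [0.002, -0.001, -1.0]]
contact_force: [-5.8, -0.3, 1.8]
grip_width: 0.0005
```

Run:
```python
from path import *
f=[]
for i in range(4):
    c=snap("top"); s=manip.get_state(); f.append(np.r_[s["contact_force"],s["tcp_pos"]*1000])
print(np.round(f,1))
```

```text
[[-5.200e+00 -1.400e+00  1.900e+00  5.482e+02 -2.040e+01  5.610e+01]
 [-5.000e+00 -2.300e+00  2.200e+00  5.482e+02 -2.040e+01  5.610e+01]
 [-4.700e+00 -2.300e+00  1.200e+00  5.482e+02 -2.040e+01  5.610e+01]
 [-5.800e+00  1.000e-01  1.400e+00  5.482e+02 -2.040e+01  5.610e+01]]
```

{"name": "carry_out", "arguments": {"deltas": [{"slide": [0.0005, 0, 0], "twist": 0}, {"slide": [0.0005, 0, 0], "twist": 0}, {"slide": [0.0005, 0, 0], "twist": 0}]}}

```text
t: 26.02
tcp_pos: [0.5492, -0.0204, 0.0561]
eef_rot: [[-0.998, -0.068, -0.0], [-0.068, 0.998, -0.0], [0.0, -0.0, -1.0]]
contact_force: [-3.2, -2.2, -1.4]
grip_width: 0.0004
```

{"name": "carry_out", "arguments": {"deltas": [{"slide": [0.0005, 0, 0], "twist": 0}, {"slide": [0.0005, 0, 0], "twist": 0}, {"slide": [0.0005, 0, 0], "twist": 0}]}}

```text
t: 26.4
tcp_pos: [0.5506, -0.0194, 0.0568]
eef_rot: [[-0.998, -0.068, 0.002], [-0.068, 0.998, 0.001], [-0.002, 0.001, -1.0]]
contact_force: [0.2, -0.7, -0.9]
grip_width: 0.0002
```

{"name": "carry_out", "arguments": {"deltas": [{"slide": [0.0005, 0, 0], "twist": 0}, {"slide": [0.0005, 0, 0], "twist": 0}, {"slide": [0.0005, 0, 0], "twist": 0}]}}

```text
t: 26.78
tcp_pos: [0.5505, -0.0198, 0.0566]
eef_rot: [[-0.998, -0.068, 0.001], [-0.068, 0.998, 0.0], [-0.001, 0.0, -1.0]]
contact_force: [-0.3, -0.3, -0.1]
grip_width: 0.0004
```

Force fell to zero while the fingers stayed close behind the gate, so the latch is probably holding it. I back off and check.

{"name": "carry_out", "arguments": {"deltas": [{"slide": [-0.01, 0, 0], "twist": 0}, {"slide": [-0.03, 0, 0], "twist": 0}, {"slide": [-0.06, 0, 0], "twist": 0}, {"slide": [-0.09, 0, 0.03], "twist": 0}, {"slide": [-0.12, 0, 0.1], "twist": 0}, {"slide": [-0.13, 0, 0.17], "twist": 0}, {"slide": [-0.13, 0, 0.2], "twist": 0}, {"slide": [-0.13, 0, 0.2], "twist": 0}]}}

```text
t: 27.78
tcp_pos: [0.4532, -0.0202, 0.2076]
eef_rot: [[-0.998, -0.067, 0.003], [-0.067, 0.998, -0.002], [-0.003, -0.002, -1.0]]
contact_force: [0.2, -0.7, -0.3]
grip_width: 0.0004
```

Run:
```python
from path import *
s=manip.get_state(); print(s["t"],s["tcp_pos"],s["contact_force"])
for n in("top","scene"):
  c=snap(n)
  for nm in("gate_push","bolt_case","white_bottle"):
    for r in manip.place_of(nm,c)[:1]:
        P=w(c,r["location"]); d=P[:2]-H; o=.008 if nm=="gate_push" else .012
        l=.14 if nm=="gate_push" else .147
        print(n,nm,round(r["score"],2),P.round(3), "theta",round(np.arctan2(-d[0],-d[1])+psi-np.arctan2(o,l),3) if nm!="white_bottle" else "")
cv2.imwrite("pics/s6.png",cv2.resize(c["image"][180:330,220:420,::-1],(800,600),interpolation=cv2.INTER_CUBIC))
```

```text
27.775 [ 0.45316461 -0.02023512  0.20759754] [ 0.19033483 -0.71548001 -0.27514045]
top gate_push 0.87 [ 0.557 -0.037  0.063] theta 0.055
top bolt_case 0.89 [ 0.561 -0.038  0.025] theta -0.0
top white_bottle 0.84 [ 0.642  0.412 -0.   ] theta 
scene gate_push 0.55 [ 0.559 -0.031  0.067] theta 0.045
scene bolt_case 0.95 [ 0.563 -0.037  0.03 ] theta -0.013
scene white_bottle 0.91 [ 0.643  0.412 -0.   ] theta
```

View pics/s6.png

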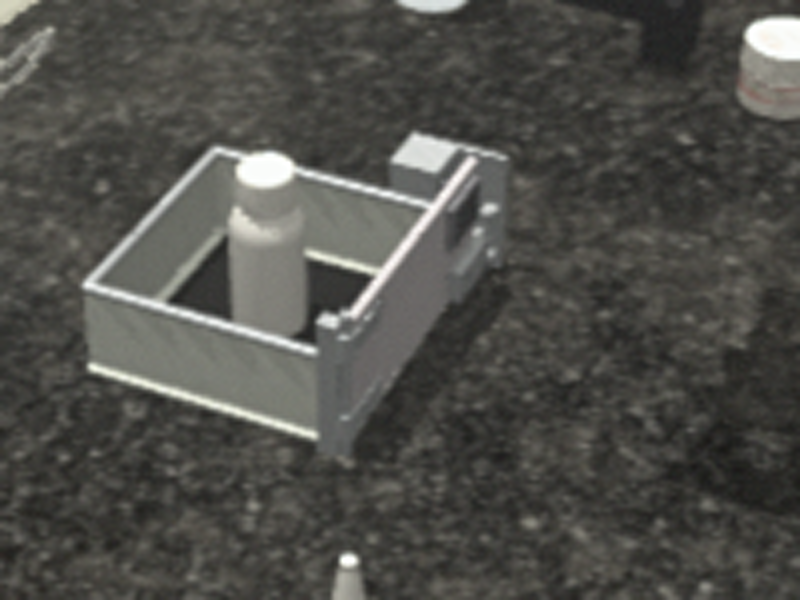

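The gate is shut, at about 0.0–0.05 rad, and stays there with the arm well clear. The bottle stands upright at crop (266,250). I hand in.

Run:
```python
from path import *
c=snap("scene"); find(c,["gate_push","bolt_case"]); print(manip.hand_in(), manip.get_state()["t"])
```

```text
gate_push 0.79 [ 0.56  -0.03   0.065] [337. 234.]
the job is handed in; nothing more can be done
the job is handed in; nothing more can be done
```

The plain white bottle stands upright in the bay, and the gate is latched shut behind it. I handed the job in at about 28 s of the 72 s allowed, and no verdict was reported.

- **Bottle:** I gripped it, set it on the bay floor (5.5 N at contact) and let go with the gate open. The last picture shows it upright. In that last check the bottle detector's best match in each camera was a look-alike (purple bottle), so this rests on the picture.
- **Gate:** I swung it shut slowly with closed fingers. The wrist force peaked at about 8.6 N in the readings between moves, rising as the bolt rode over and then falling to zero at the snap.
- **Latch:** With the arm backed off, the gate stayed put. The camera readings disagree slightly: about 0.05 rad from the push plate and about 0 to −0.01 from the latch case. Both are well below the 0.105 limit. I did not press on to feel the hard stop.
- **Other bottles and pot:** I did not measure their positions again at the end, but the arm never went near enough to touch them.

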